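Empty the desk's rubbish into the lever-lid bin

TASK

Clear the rubbish off the desk: put the paperweight on the bin's lever so that it holds the lid up, then put the used-up notepad and every empty tape core in the bin, sliding the notepad out from under the card box and tin without lifting or upsetting them. Then take the paperweight off so that the lid closes, and stand it back on its cork mat; leave everything else where it is.

Things in the scene. Friction and masses are not known exactly. Their poses are not given: they have to be found in the camera images.
- bin: white desk bin, fixed to the desk: outside 184 mm along its x, 204 mm along its y, walls 6 mm, rim at 130 mm height, inner floor at 39 mm. Origin at the centre of its underside on the desk. Its lid is hinged along the +x rim; the lever's paddle sticks out on the -x side, towards the robot
- bin_lid (a joint): angle of the bin's lid (rad): 0 shut, 1.44 fully raised (nearly upright over the +x rim, top edge then about 320 mm above the desk). The lever drives it (lid = 8 x lever); it sinks shut by itself in about a second when the lever is let go
- bin_lever (a joint): angle of the bin's lid-lift lever (rad): 0 up (lid shut), 0.18 fully down (lid fully raised). Springs back up when released; about 4 N on the paddle moves it down
- paddle (a point): centre of the top of the lever's paddle, a flat rubber-faced plate 75 x 75 mm, 165 mm from the bin's centre along the bin's -x. Lever up: about 47 mm above the desk and sloping 10 degrees, lower towards the bin. Lever fully down: level, top 18 mm above the desk
- weight: steel paperweight, about 0.65 kg: disc 56 mm across and 30 mm high, with a knob 28 mm across rising from 32 to 66 mm above its underside. Origin at the centre of its underside, z along its axis. Heavy enough to keep the lever fully down when it stands near the middle of the paddle
- mat: round cork mat, fixed, 90 mm across, 3 mm thick: the paperweight's place. Origin at the centre of its underside
- bookend: dark polished steel bookend gate, fixed to the desk. Origin on the desk under the middle of the stack. Upright plate 8 mm thick and 130 mm wide, its inner face 43 mm along its -x (the robot's side), top edge at 48 mm; at its foot a slot 70 mm wide and 18 mm high lets the pad slide out along -x while the card box is held back
- pad: used-up slim notepad to throw away, stiff, 140 x 50 x 14 mm, 50 g, long along its x, with a cardboard binding on its -x end. Origin at the centre of its underside. It lies at the bottom of the stack and its -x end sticks about 55 mm out through the bookend's slot
- card_box: closed plywood card box 80 x 90 x 28 mm, 90 g, lying on the pad just behind the bookend. Origin at the centre of its underside. When the pad is gone it comes down 14 mm onto the desk
- tin: small closed aluminium tin, 48 mm across, 24 mm high, 50 g, standing on the card box. Origin at the centre of its underside
- core1: empty cardboard tape core to throw away (some starts have fewer of them): a ring 50 mm across outside, 40 mm inside, 25 mm high, 15 g, lying flat. Origin at the centre of its underside
- core2: empty cardboard tape core to throw away (some starts have fewer of them): a ring 50 mm across outside, 40 mm inside, 25 mm high, 15 g, lying flat. Origin at the centre of its underside
- core3: empty cardboard tape core to throw away (some starts have fewer of them): a ring 50 mm across outside, 40 mm inside, 25 mm high, 15 g, lying flat. Origin at the centre of its underside
- core4: empty cardboard tape core to throw away (some starts have fewer of them): a ring 50 mm across outside, 40 mm inside, 25 mm high, 15 g, lying flat. Origin at the centre of its underside
- tape_roll: full roll of amber tape, solid disc 80 mm across, 24 mm high (clearly wider than the empty cores, hole filled dark), stays where it is. Origin at the centre of its underside
- eraser: white eraser block 40 x 20 x 12 mm, stays where it is. Origin at the centre of its underside
- stapler: black and grey stapler 130 x 34 mm, 42 mm high, long along its x, stays where it is. Origin at the centre of its underside
- mug: white mug, 80 mm across, 90 mm high, stays where it is. Origin at the centre of its underside
- succulent: terracotta pot with a succulent, 68 mm across, 90 mm high, stays where it is. Origin at the centre of its underside
- notebook: blue cloth notebook 100 x 140 x 16 mm, stays where it is. Origin at the centre of its underside

How it is judged:
By the outcome, as a careful person would: the job done as asked, in the order asked, and still so for the second after the job is handed in, with the robot touching nothing.
Of core1, core2, core3, core4 only 2 to 4 are there at a start; the rules pass over those that are not, and their reading is None.
At some moment in a run one of core1, core2, core3, core4 may be knocked a few centimetres aside while the robot is not near it.
Once in a run the grip may slacken for a moment while it holds something.
It also fails if it takes over 210 s, if anything falls off the work surface, if the arm or the gripper's body presses on something with over 40 N, if the wrist force passes 120 N, or if a joint passes its speed limit or range.

ROBOT

A 7-joint arm with a two-finger parallel gripper is mounted at the origin on the work surface. World frame = base frame: x ahead of the robot, y to its left, z up, the work surface at z = 0. Lengths are in mm, angles in rad, forces in N, time in s.
With the tool pointing down it reaches from about 425 to 925 mm from the base axis. Payload 6.8 kg.
Tool frame: the origin (TCP) lies at the very end of the fingers, on their centre line; the grasp point (between the pads) lies 19 mm behind it (manip.pinch_z is the distance from the TCP to the grasp point, in mm); z points along the fingers, x is the direction in which the jaws open and shut, and the axes are right-handed (so a half turn about z gives the same grasp; the last joint's range is limited). The gripper opens to 85 mm and grips with 20 to 120 N. Pads are 22 mm wide; open, the fingers measure 114 mm over their backs; the gripper's body (76 mm by 85 mm) begins 54 mm behind the grasp point. The pads swing forward as they close: fully open they stand 13 mm farther back than shut.
Start: joints at [-1.423, 0.477, 0.022, 1.555, -0.011, 1.109, -0.083], TCP at [170.783, 653.055, 231.308] pointing down, gripper open.
Joint ranges: [-2.96, 2.96], [-0.34, 2.1], [-1.41, 1.46], [0.24, 2.44], [-1.37, 4.51], [0.17, 1.92], [-2.96, 2.96]. Speed limits (rad/s): [2.39, 2.39, 3.14, 3.14, 3.14, 3.14, 3.14].

INTERFACE

Orientations are given as [roll, pitch, yaw] about the fixed x, y, z axes, in that order (R = Rz(yaw) Ry(pitch) Rx(roll)).
In Python, from rig import manip gives the robot as it stands.
- The arm moves only by the tool jog_arm, never from a script. Its arguments are lists of equal length, an entry for each row: "xyz": the shift along the tool's x, y, z normalised to -1 to 1, where 1 is 0.5 m, a list of three; "spin": the turn about the tool's z normalised to -1 to 1, where 1 is pi/4 rad. In form: {"xyz": [[x, y, z], ...], "spin": [spin, ...]}. A call has 1 to 20 rows; each row is the pose to reach, as a shift and turn from the pose measured when the call began, along the tool's axes at that moment; what a row does not reach only later rows make up. A row lasts 1/10 s, in which the tool goes at most 50 mm and 8.59 degrees, less where a joint would pass 70% of its speed; a pose out of reach is approached as far as the arm can. A call with a number of a shift or a turn outside -1 to 1 is refused whole. A call with a gripper value outside its range is refused whole. "claw" is the gripper's target within -1 to 1 (fully open at 1, half-way at 0, shut at -1), set as the call begins (left out, the last holds). The fingers move at their own pace and stop on an object; the grip force is fixed at half the most. Time passes only in rows, so rows that repeat a pose let the fingers close. It gives the time, the measured TCP pose, the force and the opening at its end, in the units of the state.
- manip.read_state(): the state, without advancing time (a new reading comes with each control period).
- manip.camera(name): name is "side" or "top"; returns a dict with "frame" (400x640x3 uint8, red, green, blue), "depth" (400x640 float32, mm along the optical axis (not along the pixel's ray), 0 where there is no reading), "mtx" (3x3 intrinsics, pixels), "D" ([k1, k2, p1, p2, k3] as OpenCV has them; the pictures are not rectified), "R" (3x3) and "t" (3): a world point X has camera coordinates R X + t. Camera axes: x right, y down, z forward; pixel columns grow to the right and rows downward; lengths in mm; the calibration is good to about 2 mm. A picture is of the moment at which its call begins.
- manip.job_done(): hands the job in, once; it reports no verdict.
The state is a dict: "clock": time; "joint_positions": joint angles; "dq": joint speeds; "effort": joint torques, N m; "tcp_pos": TCP position; "tcp_rot": TCP orientation; "wrist_force": force on the tool from outside, world axes, zero at the start; "wrist_torque": the same for the moment, N m; "width": finger opening in mm.
Only numpy, scipy, OpenCV 4.12 (cv2) and the standard library are available. Lean on these libraries where they do the work, as an engineer would, in place of code of your own. Each camera call takes 0.05 s, during which the arm holds its last target. There are 200 camera calls.

## Working session

There is one attempt and no reset: what is moved stays moved. The work goes in short steps, Python scripts to look and compute and a tool call to move; the robot and the scene stay as the last step left them, time stands still between calls to the robot, and variables do not carry over. Pictures are saved under pics/ and viewed, about 12 in all and at most 16, crops included, and the job is handed in when it is done.

Besides the shell and the picture viewer there is one more tool, called after "Call:" in YAML: its name, and indented under it one key for each argument. jog_arm: Moves the arm, as the interface text tells. Scaled input: -1 to 1 covers 0.5 m each way for a shift and pi/4 rad each way for a turn. Its arguments: {"type":"object","properties":{"xyz":{"type":"array"},"spin":{"type":"array"},"claw":{"type":"number"}},"required":["xyz","spin"]}

```bash
ls; mkdir -p pics
cat > h.py <<'E'
import numpy as np, cv2
from rig import manip
def cam(n):
    c=manip.camera(n); return {k:np.array(v) if k!='frame' else v for k,v in c.items()}
def cloud(c):
    h,w=c['depth'].shape
    u,v=np.meshgrid(np.arange(w),np.arange(h))
    p=cv2.undistortPoints(np.stack([u,v],-1).reshape(-1,1,2).astype(np.float64),c['mtx'],c['D']).reshape(h,w,2)
    d=c['depth'][...,None].astype(float)
    P=np.concatenate([p*d,d],-1)
    return (P-c['t'].reshape(3))@c['R']   # R^T (Pc - t)
def save(c,name,crop=None,s=1):
    f=c['frame'][...,::-1]
    if crop: f=f[crop[1]:crop[3],crop[0]:crop[2]]
    cv2.imwrite('pics/'+name,cv2.resize(f,None,fx=s,fy=s))
E
python3 - <<'E'
from h import *
for n in('top','side'):
    c=cam(n); save(c,n+'0.png',s=1.25); np.savez('/tmp/'+n,**c)
    print(n, (-c['R'].T@c['t']).round())
s=manip.read_state();print(s)
E
```

```text
pics
top [ 462.   17. 1293.]
side [ 276. -835. 1194.]
{'clock': 0.1, 'joint_positions': array([-1.4231008 ,  0.47770187,  0.02233537,  1.55631351, -0.01152253,
        1.10929178, -0.08311149]), 'dq': array([ 0.00124282, -0.0014394 ,  0.00045349, -0.00328468,  0.00148702,
       -0.00034742, -0.00127495]), 'effort': array([ 3.74387484e-03, -5.97756600e+01,  1.61335174e+00, -2.81953382e+01,
        1.28204082e-02,  4.99444257e-03, -1.27885303e-05]), 'tcp_pos': array([170.65362592, 652.54275633, 230.4497223 ]), 'tcp_rot': array([3.14150193e+00, 1.58428224e-03, 1.31500609e+00]), 'wrist_force': array([ 0.26117532, -0.3911157 , -0.17761191]), 'wrist_torque': array([ 0.01179068, -0.01818089, -0.0328386 ]), 'width': 85.36166046622999}
```

View pics/top0.png

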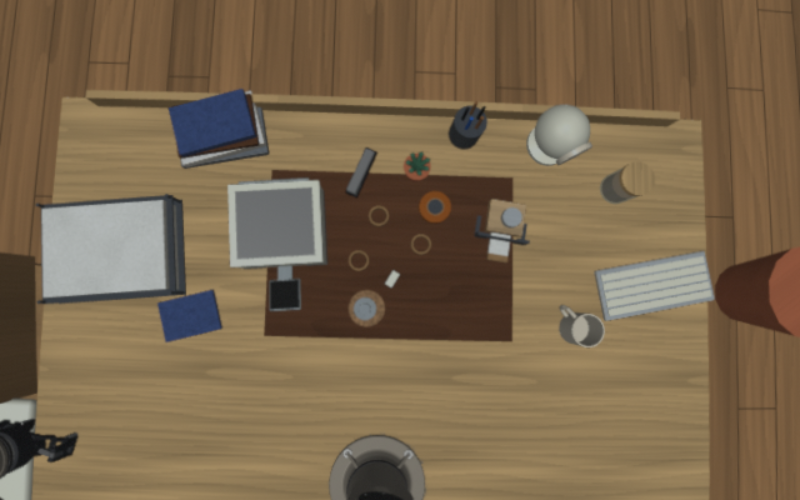

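View pics/side0.png

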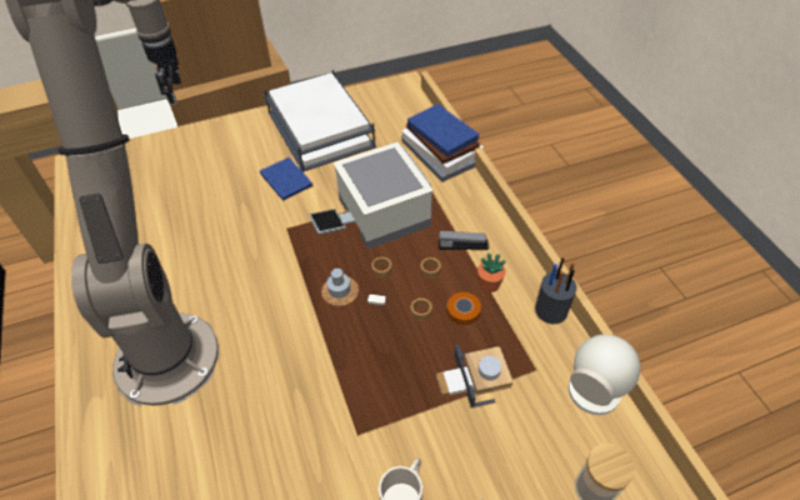

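The top picture shows the bin at (277,223) and its paddle at (285,294). The weight on its mat is at (366,308), cores are at (378,215), (421,243) and (358,260), and the pad end is at (499,247) in front of the bookend. The side picture agrees: three cores.

Run:
```python
from h import *
c=dict(np.load('/tmp/top.npz')); W=cloud(c)
f=c['frame'].astype(int)
def reg(name,u,v,r,z0,z1):
    u=int(u/1.25);v=int(v/1.25)
    S=W[v-r:v+r+1,u-r:u+r+1].reshape(-1,3)
    S=S[(S[:,2]>z0)&(S[:,2]<z1)]
    if len(S)<4: print(name,'few',len(S)); return
    (cx,cy),(w,h),a=cv2.minAreaRect(S[:,:2].astype(np.float32))
    print(name,len(S),'mean',S.mean(0).round(1),'rect',round(cx,1),round(cy,1),round(w),round(h),round(a,1),'zmed',np.median(S[:,2]).round(1))
for n,u,v in(('c1',378,215),('c2',421,243),('c3',358,260)): reg(n,u,v,12,10,40)
reg('knob',366,308,12,50,80); reg('disc',366,308,14,20,80)
reg('paddle',285,294,18,30,70)
reg('binrim',277,223,50,120,140); reg('lid',277,223,30,100,160)
reg('tin',512,216,14,55,85); reg('box',505,216,24,34,50); reg('pad',499,247,16,8,20); reg('bookend',502,237,28,44,52)
reg('tape',435,207,16,15,35); reg('eraser',392,279,10,7,20); reg('stapler',361,172,26,25,50); reg('plant',417,165,16,40,100)
print('table',W[270,300],W[250,380])
```

```text
c1 88 mean [654.3  12.9  23.3] rect 653.9 13.0 49 44 1.6 zmed 24.3
c2 88 mean [585.5 -93.7  24.1] rect 585.2 -93.1 47 48 2.7 zmed 25.0
c3 79 mean [540.8  60.2  24. ] rect 540.7 59.2 46 46 46.5 zmed 24.7
knob 71 mean [423.2  40.3  69.3] rect 423.5 40.3 25 27 46.6 zmed 69.4
disc 255 mean [423.7  40.   44.3] rect 422.4 40.9 52 54 46.5 zmed 35.8
paddle 670 mean [458.3 233.6  47.3] rect 463.5 233.9 92 74 4.4 zmed 48.2
binrim 3746 mean [616.1 249.  137.4] rect 617.2 248.7 196 210 4.7 zmed 137.7
lid 3709 mean [614.5 244.  138.8] rect 615.5 245.0 173 172 2.1 zmed 138.8
tin 201 mean [ 654.3 -308.6   66.3] rect 654.3 -308.9 46 47 16.2 zmed 66.5
box 647 mean [ 648.3 -295.2   42.8] rect 648.8 -300.0 132 97 82.3 zmed 42.6
pad 314 mean [ 581.7 -289.5   14.7] rect 579.9 -289.5 99 80 79.3 zmed 14.9
bookend 231 mean [ 638.6 -295.7   46.6] rect 647.4 -300.4 131 94 82.2 zmed 46.1
tape 505 mean [ 680.6 -127.4   24.7] rect 680.8 -127.1 79 78 27.1 zmed 24.6
eraser 87 mean [498.3 -25.   12.2] rect 497.1 -24.2 21 69 64.8 zmed 12.4
stapler 320 mean [760.9  61.7  41.9] rect 763.1 61.5 27 120 68.1 zmed 42.2
plant 385 mean [771.1 -76.7  69.8] rect 774.4 -77.3 66 65 86.8 zmed 70.3
table [351.82945643  13.87615953   3.39414848] [ 419.38872487 -235.53522375    2.34418332]
```

```bash
cat > go.py <<'E'
# usage: go.py x,y,z,yaw ...  -> normalised shift for each waypoint from the present pose
import sys; from h import *
from scipy.spatial.transform import Rotation as Ro
s=manip.read_state(); R=Ro.from_euler('xyz',s['tcp_rot']).as_matrix()
for a in sys.argv[1:]:
    *p,yaw=map(float,a.split(','))
    d=R.T@(np.array(p)-s['tcp_pos'])/500
    dy=(yaw-s['tcp_rot'][2]+np.pi/2)%np.pi-np.pi/2
    print(a,d.round(4),'spin',round(-dy/(np.pi/4),3),'rows',max(abs(np.linalg.norm(d)*10),abs(dy)/.15).__round__(1))
E
python3 go.py 450,300,230,1.65 423.5,40.3,150,1.65 423.5,40.3,40,1.65
python3 - <<'E'
from h import *
c=dict(np.load('/tmp/top.npz')); W=cloud(c).reshape(-1,3)
def loc(name,x0,x1,y0,y1,z0,z1):
    S=W[(W[:,0]>x0)&(W[:,0]<x1)&(W[:,1]>y0)&(W[:,1]<y1)&(W[:,2]>z0)&(W[:,2]<z1)]
    (cx,cy),(w,h),a=cv2.minAreaRect(S[:,:2].astype(np.float32))
    print(name,len(S),S.mean(0).round(1),'rect',*np.round([cx,cy,w,h,a],1))
loc('paddle',400,493,190,280,25,80)
loc('pad',500,585,-340,-240,11,22)
loc('box',615,720,-370,-240,38,46)
loc('gate',570,630,-390,-220,40,58)
E
```

```text
450,300,230,1.65 [-0.5408  0.7189  0.0018] spin -0.427 rows 9.0
423.5,40.3,150,1.65 [-1.0564  0.799   0.1626] spin -0.427 rows 13.3
423.5,40.3,40,1.65 [-1.0561  0.799   0.3826] spin -0.427 rows 13.8
paddle 613 [454.3 233.4  48.6] rect 454.7 233.2 74.5 73.6 4.4
pad 166 [ 567.5 -288.8   15.2] rect 566.6 -288.9 35.2 52.5 1.7
box 455 [ 656.5 -296.1   42.2] rect 657.0 -302.1 91.4 80.1 82.5
gate 202 [ 613.8 -299.2   45.2] rect 618.3 -295.9 131.6 35.0 82.1
```

Call:
jog_arm:
  xyz:
    - [-0.54,0.72,0.002]
    - [-0.54,0.72,0.002]
    - [-0.54,0.72,0.002]
    - [-0.54,0.72,0.002]
    - [-0.54,0.72,0.002]
    - [-0.54,0.72,0.002]
    - [-0.54,0.72,0.002]
    - [-0.54,0.72,0.002]
    - [-0.54,0.72,0.002]
    - [-0.54,0.72,0.002]
    - [-0.54,0.72,0.002]
  spin: [-0.427,-0.427,-0.427,-0.427,-0.427,-0.427,-0.427,-0.427,-0.427,-0.427,-0.427]

```text
clock: 1.2
tcp_pos: [451.3, 298.8, 229.7]
tcp_rot: [-3.141, 0.002, 1.647]
wrist_force: [0.4, 0.1, -0.7]
width: 85.8
```

```bash
python3 go.py 423.5,40.3,150,1.65 423.5,40.3,41,1.65
```

```text
423.5,40.3,150,1.65 [-0.5109 -0.0945  0.1604] spin -0.004 rows 5.4
423.5,40.3,41,1.65 [-0.5105 -0.0943  0.3784] spin -0.004 rows 6.4
```

Call:
jog_arm:
  xyz:
    - [-0.511,-0.0945,0.16]
    - [-0.511,-0.0945,0.16]
    - [-0.511,-0.0945,0.16]
    - [-0.511,-0.0945,0.16]
    - [-0.511,-0.0945,0.16]
    - [-0.511,-0.0945,0.16]
    - [-0.511,-0.0945,0.16]
    - [-0.511,-0.0945,0.2]
    - [-0.511,-0.0945,0.25]
    - [-0.511,-0.0945,0.3]
    - [-0.511,-0.0945,0.35]
    - [-0.511,-0.0945,0.378]
    - [-0.511,-0.0945,0.378]
    - [-0.511,-0.0945,0.378]
  spin: [0,0,0,0,0,0,0,0,0,0,0,0,0,0]

```text
clock: 2.6
tcp_pos: [423.7, 41.7, 41.4]
tcp_rot: [-3.141, 0.001, 1.649]
wrist_force: [0.9, -0.5, 0.6]
width: 85.3
```

Call:
jog_arm:
  xyz:
    - [0,0,0]
    - [0,0,0]
    - [0,0,0]
    - [0,0,0]
    - [0,0,0]
    - [0,0,0]
    - [0,0,0]
    - [0,0,0]
    - [0,0,0]
    - [0,0,0]
  spin: [0,0,0,0,0,0,0,0,0,0]
  claw: -1

```text
clock: 3.6
tcp_pos: [424.1, 41.5, 42.0]
tcp_rot: [-3.141, 0.001, 1.649]
wrist_force: [-2.0, -0.6, 8.1]
width: 26.6
```

```bash
python3 go.py 423.5,40.3,160,1.65 452,233,160,1.65
```

```text
423.5,40.3,160,1.65 [-0.0027 -0.0014 -0.2359] spin -0.002 rows 2.4
452,233,160,1.65 [ 0.3771  0.0855 -0.2364] spin -0.002 rows 4.5
```

Call:
jog_arm:
  xyz:
    - [0,0,-0.1]
    - [0,0,-0.2]
    - [0,0,-0.236]
    - [0,0,-0.236]
    - [0.1,0.03,-0.236]
    - [0.2,0.06,-0.236]
    - [0.3,0.085,-0.236]
    - [0.377,0.085,-0.236]
    - [0.377,0.085,-0.236]
    - [0.377,0.085,-0.236]
    - [0.377,0.085,-0.236]
  spin: [0,0,0,0,0,0,0,0,0,0,0]

```text
clock: 4.7
tcp_pos: [450.5, 230.9, 157.8]
tcp_rot: [-3.138, 0.004, 1.648]
wrist_force: [-0.0, 0.2, -6.6]
width: 26.1
```

```bash
python3 - <<'E'
from h import *
save(cam('side'),'w1.png',(160,80,420,330),2.2)
E
python3 go.py 455,233.5,95,1.65 455,233.5,57,1.65
```

```text
455,233.5,95,1.65 [0.0052 0.0089 0.1266] spin -0.004 rows 1.3
455,233.5,57,1.65 [0.0055 0.0091 0.2026] spin -0.004 rows 2.0
```

View pics/w1.png

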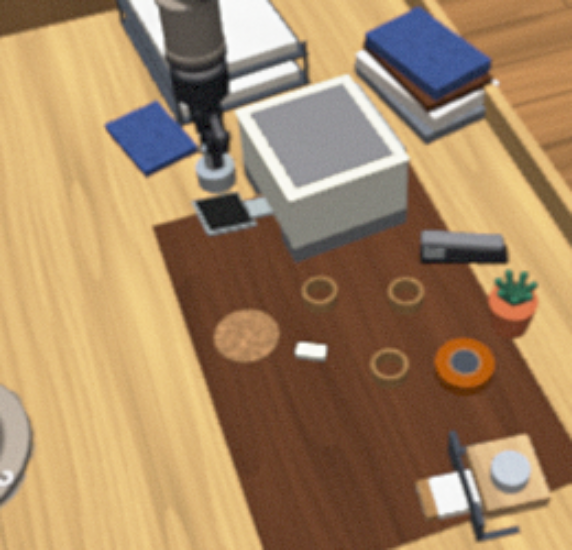

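The crop shows the weight held at (215,170) over the paddle (225,210), with the mat empty at (247,335).

Call:
jog_arm:
  xyz:
    - [0.0055,0.009,0.06]
    - [0.0055,0.009,0.12]
    - [0.0055,0.009,0.14]
    - [0.0055,0.009,0.155]
    - [0.0055,0.009,0.17]
    - [0.0055,0.009,0.18]
    - [0.0055,0.009,0.19]
    - [0.0055,0.009,0.196]
    - [0.0055,0.009,0.2]
    - [0.0055,0.009,0.203]
    - [0.0055,0.009,0.203]
    - [0.0055,0.009,0.203]
  spin: [0,0,0,0,0,0,0,0,0,0,0,0]

```text
clock: 5.95
tcp_pos: [455.1, 233.8, 57.0]
tcp_rot: [-3.139, 0.003, 1.647]
wrist_force: [-2.7, -0.3, -0.8]
width: 26.3
```

Call:
jog_arm:
  xyz:
    - [0,0,0.002]
    - [0,0,0.002]
    - [0,0,0.002]
    - [0,0,0.002]
    - [0,0,0.002]
    - [0,0,0.002]
    - [0,0,0.002]
    - [0,0,-0.03]
    - [0,0,-0.08]
    - [0,0,-0.15]
    - [0,0,-0.25]
    - [0,0,-0.35]
    - [0,0,-0.35]
    - [0,0,-0.35]
  spin: [0,0,0,0,0,0,0,0,0,0,0,0,0,0]
  claw: 1

```text
clock: 7.35
tcp_pos: [456.0, 234.7, 233.4]
tcp_rot: [3.141, 0.001, 1.647]
wrist_force: [-0.5, -0.0, -0.6]
width: 85.3
```

```bash
python3 - <<'E'
from h import *
save(cam('side'),'w2.png',(160,80,420,330),2)
E
python3 go.py 520,0,232,1.65 490,-200,232,1.437
```

```text
520,0,232,1.65 [-0.4769  0.0937  0.0008] spin -0.004 rows 4.9
490,-200,232,1.437 [-0.8711  0.0034  0.0021] spin 0.267 rows 8.7
```

View pics/w2.png

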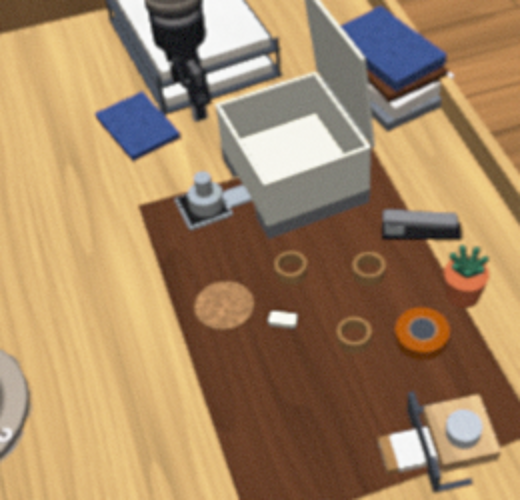

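The lid is up, the weight stands at (205,200) on the paddle, and the stack is at (440,430). Next is the pad.

Call:
jog_arm:
  xyz:
    - [-0.87,0.003,0.002]
    - [-0.87,0.003,0.002]
    - [-0.87,0.003,0.002]
    - [-0.87,0.003,0.002]
    - [-0.87,0.003,0.002]
    - [-0.87,0.003,0.002]
    - [-0.87,0.003,0.002]
    - [-0.87,0.003,0.002]
    - [-0.87,0.003,0.002]
    - [-0.87,0.003,0.002]
    - [-0.87,0.003,0.002]
  spin: [0.267,0.267,0.267,0.267,0.267,0.267,0.267,0.267,0.267,0.267,0.267]

```text
clock: 8.5
tcp_pos: [488.5, -199.7, 230.3]
tcp_rot: [-3.136, 0.003, 1.435]
wrist_force: [0.3, 1.3, 0.3]
width: 85.3
```

```bash
python3 - <<'E'
from h import *
c=cam('top'); W=cloud(c); f=c['frame'].astype(int)
s=[(340,135),(450,225)]
save(c,'p1.png',(350,140,440,220),6)
W=W.reshape(-1,3)
u=np.array([.991,-.134]);v=np.array([.134,.991]);o=np.array([657,-302])
S=W[(abs(W[:,0]-565)<60)&(abs(W[:,1]+290)<60)&(W[:,2]>10)&(W[:,2]<20)]
A=(S[:,:2]-o)@u; B=(S[:,:2]-o)@v
m=(A<-62)
for a in range(-112,-60,5):
    q=B[(A>=a)&(A<a+5)]
    if len(q): print(a,len(q),q.min().round(1),q.max().round(1))
E
python3 go.py 575,-290,100,1.437 575,-290,4,1.437
```

```text
-107 9 15.6 27.4
-102 7 12.4 26.2
-97 8 16.6 57.6
-92 6 13.3 27.5
-87 8 8.2 27.2
-82 13 3.1 25.4
-77 11 3.8 25.2
-72 17 -0.6 52.0
-67 13 -2.2 27.9
-62 19 -6.7 25.0
575,-290,100,1.437 [-0.158   0.1962  0.2605] spin 0.001 rows 3.6
575,-290,4,1.437 [-0.1574  0.1972  0.4525] spin 0.001 rows 5.2
```

View pics/p1.png

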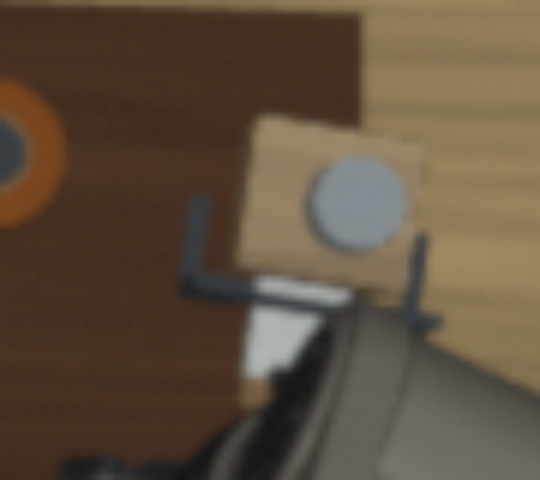

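The arm hides part of the pad, but its left edge (26 mm off the axis, parallel) and its end at about −107 mm confirm the pose. Going in.

Call:
jog_arm:
  xyz:
    - [-0.157,0.197,0.26]
    - [-0.157,0.197,0.26]
    - [-0.157,0.197,0.26]
    - [-0.157,0.197,0.26]
    - [-0.157,0.197,0.26]
    - [-0.157,0.197,0.26]
    - [-0.157,0.197,0.3]
    - [-0.157,0.197,0.35]
    - [-0.157,0.197,0.4]
    - [-0.157,0.197,0.43]
    - [-0.157,0.197,0.452]
    - [-0.157,0.197,0.452]
    - [-0.157,0.197,0.452]
  spin: [0,0,0,0,0,0,0,0,0,0,0,0,0]

```text
clock: 9.85
tcp_pos: [575.5, -289.8, 5.2]
tcp_rot: [-3.138, 0.003, 1.438]
wrist_force: [-0.2, -0.3, -0.2]
width: 85.3
```

Call:
jog_arm:
  xyz:
    - [0,0,0]
    - [0,0,0]
    - [0,0,0]
    - [0,0,0]
    - [0,0,0]
    - [0,0,0]
    - [0,0,0]
    - [0,0,0]
  spin: [0,0,0,0,0,0,0,0]
  claw: -1

```text
clock: 10.65
tcp_pos: [576.2, -290.2, 6.6]
tcp_rot: [-3.139, 0.003, 1.438]
wrist_force: [-2.7, 0.5, 7.8]
width: 47.9
```

```bash
python3 go.py 476,-276.6,4,1.437; python3 -c "
from rig import manip;s=manip.read_state();print(s['tcp_pos'],s['tcp_rot'],s['width'],s['wrist_force'])"
```

```text
476,-276.6,4,1.437 [ 0.0005 -0.2022  0.0057] spin 0.001 rows 2.0
[ 576.1612191  -290.24016107    6.60755938] [-3.13932763  0.00319136  1.43771317] 47.90458729268664 [-2.67532603  0.48564011  7.80788379]
```

Call:
jog_arm:
  xyz:
    - [0,-0.006,0]
    - [0,-0.014,0]
    - [0,-0.024,0]
    - [0,-0.034,0]
    - [0,-0.044,0]
    - [0,-0.054,0]
    - [0,-0.064,0]
    - [0,-0.074,0]
    - [0,-0.084,0]
  spin: [0,0,0,0,0,0,0,0,0]

```text
clock: 11.55
tcp_pos: [534.1, -284.6, 6.7]
tcp_rot: [-3.139, 0.003, 1.438]
wrist_force: [2.4, 0.3, -0.8]
width: 48.3
```

Run:
```python
from h import *
save(cam('side'),'p2.png',(300,240,460,360),4)
```

```text
(no output)
```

View pics/p2.png

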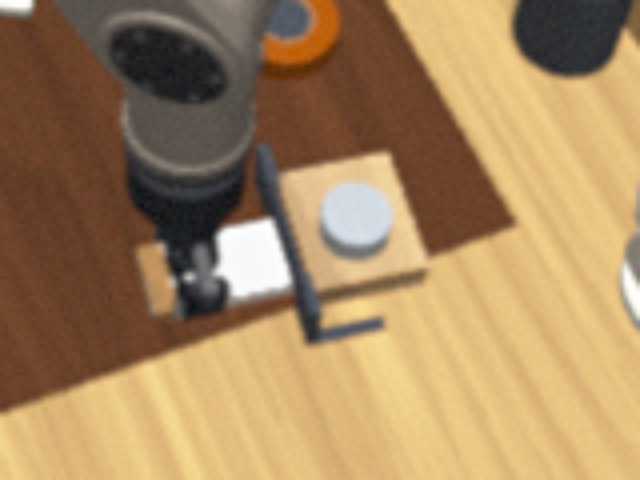

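The pad is sliding out (250,260) and the box stays behind the gate with the tin steady. I'll carry on.

Call:
jog_arm:
  xyz:
    - [0,-0.008,0]
    - [0,-0.018,0]
    - [0,-0.028,0]
    - [0,-0.038,0]
    - [0,-0.048,0]
    - [0,-0.058,0]
    - [0,-0.068,0]
    - [0,-0.078,0]
    - [0,-0.088,0]
    - [0,-0.098,0]
    - [0,-0.108,0]
    - [0,-0.118,0]
    - [0,-0.128,0]
    - [0,-0.134,0]
    - [0,-0.134,0]
  spin: [0,0,0,0,0,0,0,0,0,0,0,0,0,0,0]

```text
clock: 13.1
tcp_pos: [466.0, -275.6, 6.8]
tcp_rot: [-3.138, 0.003, 1.437]
wrist_force: [-1.4, -0.5, -0.2]
width: 47.9
```

Run:
```python
from h import *
c=cam('side');save(c,'p3.png',(270,230,460,360),3.5)
W=cloud(c).reshape(-1,3)
def loc(name,x0,x1,y0,y1,z0,z1):
    S=W[(W[:,0]>x0)&(W[:,0]<x1)&(W[:,1]>y0)&(W[:,1]<y1)&(W[:,2]>z0)&(W[:,2]<z1)]
    print(name,len(S),S.mean(0).round(1) if len(S) else '')
loc('box',620,720,-370,-240,22,36);loc('tin',600,720,-370,-240,44,60);loc('pad',500,575,-330,-230,8,22)
```

```text
box 531 [ 649.1 -302.4   28.1]
tin 316 [ 646.4 -308.8   50.9]
pad 493 [ 537.3 -286.5   14.3]
```

View pics/p3.png

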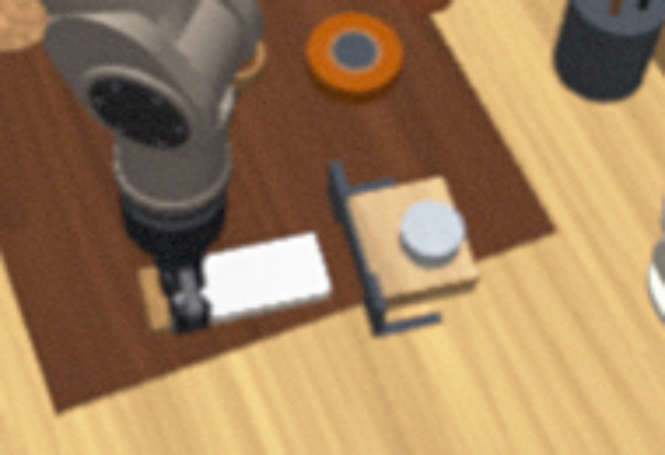

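The pad is free, the box is down on the desk (top at z≈28) and the tin is still on it. I'll regrip the pad at its middle for carrying.

Call:
jog_arm:
  xyz:
    - [0,0,0]
    - [0,0,0]
    - [0,0,0]
    - [0,0,0]
    - [0,0,0]
    - [0,0.02,0]
    - [0,0.05,0]
    - [0,0.08,0]
    - [0,0.088,0.002]
    - [0,0.088,0.003]
    - [0,0.088,0.003]
    - [0,0.088,0.003]
  spin: [0,0,0,0,0,0,0,0,0,0,0,0]
  claw: 1

```text
clock: 14.35
tcp_pos: [509.1, -281.5, 5.0]
tcp_rot: [-3.137, 0.003, 1.436]
wrist_force: [-0.2, 0.1, -0.0]
width: 85.6
```

Call:
jog_arm:
  xyz:
    - [0,0,0]
    - [0,0,0]
    - [0,0,0]
    - [0,0,0]
    - [0,0,0]
    - [0,0,0]
    - [0,0,0]
    - [0,0,0]
    - [0,0,-0.05]
    - [0,0,-0.12]
    - [0,0,-0.2]
    - [0,0,-0.3]
    - [0,0,-0.4]
    - [0,0,-0.4]
  spin: [0,0,0,0,0,0,0,0,0,0,0,0,0,0]
  claw: -1

```text
clock: 15.75
tcp_pos: [513.4, -283.5, 212.0]
tcp_rot: [3.134, 0.005, 1.436]
wrist_force: [-0.2, -1.0, -0.8]
width: 47.4
```

```bash
python3 go.py 560,0,205,1.65 612,245,205,1.65
python3 - <<'E'
from h import *
for n in('top','side'):
    c=cam(n);W=cloud(c).reshape(-1,3)
    S=W[(abs(W[:,0]-510)<100)&(abs(W[:,1]+281)<100)&(W[:,2]>190)&(W[:,2]<222)]
    print(n,len(S),S.min(0),S.max(0))
E
```

```text
560,0,205,1.65 [0.5745 0.0158 0.0112] spin -0.273 rows 5.7
612,245,205,1.65 [1.074  0.0528 0.0089] spin -0.273 rows 10.8
top 445 [ 446.83154378 -317.13595783  202.70102587] [ 587.05485051 -248.47055142  221.99767931]
side 928 [ 444.01914451 -317.51512242  201.1728858 ] [ 589.07621403 -246.92299147  221.93408106]
```

Call:
jog_arm:
  xyz:
    - [0.1,0.003,0.011]
    - [0.2,0.006,0.011]
    - [0.3,0.01,0.011]
    - [0.4,0.012,0.011]
    - [0.5,0.015,0.011]
    - [0.575,0.016,0.011]
    - [0.675,0.023,0.011]
    - [0.775,0.03,0.011]
    - [0.85,0.036,0.011]
    - [0.9,0.04,0.011]
    - [0.9,0.04,0.011]
    - [0.9,0.04,0.011]
  spin: [-0.1,-0.2,-0.273,-0.273,-0.273,-0.273,-0.273,-0.273,-0.273,-0.273,-0.273,-0.273]

```text
clock: 17.05
tcp_pos: [589.4, 161.9, 197.4]
tcp_rot: [-3.136, 0.004, 1.652]
wrist_force: [-0.5, -0.6, -0.5]
width: 48.2
```

```bash
python3 go.py 612,246,205,1.65 612,246,110,1.65;  python3 - <<'E'
from h import *
c=cam('top');W=cloud(c).reshape(-1,3)
save(c,'p4.png',(150,100,450,300),2)
S=W[(abs(W[:,0]-610)<120)&(abs(W[:,1]-165)<50)&(W[:,2]>190)&(W[:,2]<218)]
print(len(S),S.min(0),S.max(0))
E
```

```text
612,246,205,1.65 [ 0.1639  0.0586 -0.0162] spin 0.003 rows 1.7
612,246,110,1.65 [0.1647 0.0597 0.1738] spin 0.003 rows 2.5
180 [522.53595447 123.59308573 190.2743498 ] [708.45695679 167.76989448 216.85117157]
```

View pics/p4.png

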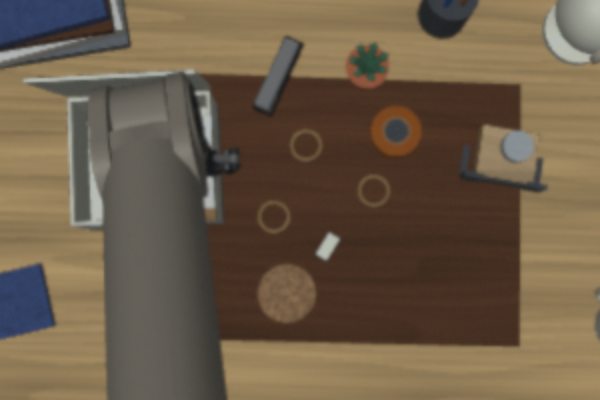

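The top view shows the arm over the bin, three cores unmoved at (306,145), (374,190) and (274,217), and the lid clear of the wrist.

Call:
jog_arm:
  xyz:
    - [0.06,0.03,0.0]
    - [0.12,0.05,0.0]
    - [0.164,0.055,0]
    - [0.164,0.055,0.0]
    - [0.164,0.055,0.0]
    - [0.164,0.055,0.04]
    - [0.164,0.055,0.08]
    - [0.164,0.055,0.11]
    - [0.164,0.055,0.13]
    - [0.164,0.055,0.14]
    - [0.164,0.055,0.14]
  spin: [0,0,0,0,0,0,0,0,0,0,0]

```text
clock: 18.2
tcp_pos: [610.2, 243.7, 127.0]
tcp_rot: [-3.136, 0.004, 1.649]
wrist_force: [-0.2, -0.2, -0.1]
width: 48.3
```

Call:
jog_arm:
  xyz:
    - [0,0,0]
    - [0,0,0]
    - [0,0,0]
    - [0,0,0]
    - [0,0,0]
    - [0,0,-0.05]
    - [0,0,-0.15]
    - [0,0,-0.2]
    - [0,0,-0.2]
    - [-0.1,0,-0.2]
    - [-0.2,0,-0.2]
    - [-0.3,0,-0.2]
    - [-0.4,0.0,-0.2]
    - [-0.4,0.0,-0.2]
    - [-0.4,0.0,-0.2]
  spin: [0,0,0,0,0,0,0,0,0,0,0,0,0,0,0]
  claw: 1

```text
clock: 19.7
tcp_pos: [626.0, 42.9, 227.2]
tcp_rot: [-3.135, 0.005, 1.646]
wrist_force: [-0.2, 0.2, 0.7]
width: 85.4
```

```bash
cat > look.py <<'E'
from h import *
c=cam('top');W=cloud(c);f=c['frame'].astype(float)
W=W.reshape(-1,3)
# ring candidates: blobs of height 16..32 in the free area
for n,(x,y) in dict(c1=(654,13),c2=(585.5,-93.5),c3=(540.8,60)).items():
    S=W[(abs(W[:,0]-x)<45)&(abs(W[:,1]-y)<45)&(W[:,2]>16)&(W[:,2]<30)]
    print(n,len(S),S[:,:2].min(0).round(),S[:,:2].max(0).round() if len(S) else '', ((S[:,:2].min(0)+S[:,:2].max(0))/2).round(1) if len(S) else '')
S=W[(abs(W[:,0]-618)<75)&(abs(W[:,1]-246)<85)]
print('bin z hist',np.histogram(S[:,2],[20,35,45,50,60,75,100,200]))
E
python3 look.py
```

```text
Traceback (most recent call last):
  File "look.py", line 7, in <module>
    print(n,len(S),S[:,:2].min(0).round(),S[:,:2].max(0).round() if len(S) else '', ((S[:,:2].min(0)+S[:,:2].max(0))/2).round(1) if len(S) else '')
                   ~~~~~~~~~~~^^^
ValueError: zero-size array to reduction operation minimum which has no identity
```

```bash
cat > look.py <<'E'
from h import *
P={}
for n in('top','side'):
    c=cam(n); W=cloud(c).reshape(-1,3); P[n]=W
    for k,(x,y) in dict(c1=(654,13),c2=(585.5,-93.5),c3=(540.8,60)).items():
        S=W[(abs(W[:,0]-x)<45)&(abs(W[:,1]-y)<45)&(W[:,2]>16)&(W[:,2]<30)]
        if len(S)>10: print(n,k,len(S),((S[:,:2].min(0)+S[:,:2].max(0))/2).round(1),np.ptp(S[:,:2],axis=0).round())
    S=W[(abs(W[:,0]-618)<72)&(abs(W[:,1]-246)<82)]
    print(n,'bin z',*np.histogram(S[:,2],[20,35,45,50,60,75,100,125])[0])
    S=W[(abs(W[:,0]-455)<40)&(abs(W[:,1]-233)<40)&(W[:,2]>70)&(W[:,2]<95)]
    print(n,'knob',S.mean(0).round() if len(S) else '-')
E
python3 look.py; python3 go.py 540.8,60,100,1.65 540.8,60,5,1.65
```

```text
top c2 84 [585.3 -93. ] [48. 47.]
top bin z 49 1650 100 687 4 0 0
top knob [457. 232.  84.]
side c1 108 [657.3  15. ] [51. 52.]
side c2 111 [588.8 -93.2] [49. 51.]
side c3 104 [543.6  59.5] [49. 54.]
side bin z 6 317 42 380 12 0 0
side knob [457. 230.  82.]
540.8,60,100,1.65 [ 0.0408 -0.1662  0.2554] spin 0.003 rows 3.1
540.8,60,5,1.65 [ 0.0415 -0.1649  0.4453] spin 0.003 rows 4.8
```

The pad lies in the bin. Now core 3.

Call:
jog_arm:
  xyz:
    - [0.02,-0.08,0.1]
    - [0.041,-0.164,0.2]
    - [0.041,-0.164,0.25]
    - [0.041,-0.164,0.255]
    - [0.041,-0.164,0.255]
    - [0.041,-0.164,0.255]
    - [0.041,-0.164,0.3]
    - [0.041,-0.164,0.36]
    - [0.041,-0.164,0.41]
    - [0.041,-0.164,0.44]
    - [0.041,-0.164,0.444]
    - [0.041,-0.164,0.444]
  spin: [0,0,0,0,0,0,0,0,0,0,0,0]

```text
clock: 21.05
tcp_pos: [542.6, 59.8, 6.6]
tcp_rot: [-3.137, 0.003, 1.652]
wrist_force: [0.7, -0.5, 0.9]
width: 85.5
```

Call:
jog_arm:
  xyz:
    - [0,0,0]
    - [0,0,0]
    - [0,0,0]
    - [0,0,0]
    - [0,0,0]
    - [0,0,0]
    - [0,0,0]
    - [0,0,0]
    - [0,0,-0.05]
    - [0,0,-0.12]
    - [0,0,-0.2]
    - [0,0,-0.3]
    - [0,0,-0.37]
    - [0,0,-0.37]
  spin: [0,0,0,0,0,0,0,0,0,0,0,0,0,0]
  claw: -1

```text
clock: 22.45
tcp_pos: [546.9, 60.9, 197.3]
tcp_rot: [3.136, 0.001, 1.652]
wrist_force: [0.4, -0.6, -0.5]
width: 48.4
```

```bash
python3 go.py 590,246,195,1.65 ; python3 look.py
```

```text
590,246,195,1.65 [0.362  0.1158 0.0048] spin 0.002 rows 3.8
top c1 48 [654.6   7. ] [47. 32.]
top c2 79 [585.7 -93.2] [48. 47.]
top bin z 56 1527 102 691 0 0 0
top knob [457. 232.  84.]
side c1 105 [657.   13.2] [50. 54.]
side c2 113 [588.7 -93.1] [48. 52.]
side bin z 1 154 15 193 5 0 0
side knob [456. 230.  83.]
```

Call:
jog_arm:
  xyz:
    - [0.08,0.03,0]
    - [0.17,0.06,0]
    - [0.26,0.1,0]
    - [0.362,0.13,0.005]
    - [0.362,0.13,0.005]
    - [0.362,0.13,0.005]
    - [0.362,0.13,0.06]
    - [0.362,0.13,0.12]
    - [0.362,0.13,0.18]
    - [0.362,0.13,0.19]
    - [0.362,0.13,0.19]
  spin: [0,0,0,0,0,0,0,0,0,0,0]

```text
clock: 23.65
tcp_pos: [592.8, 244.1, 95.9]
tcp_rot: [-3.136, 0.004, 1.65]
wrist_force: [-0.3, 0.6, 0.5]
width: 47.9
```

Call:
jog_arm:
  xyz:
    - [0,0,0]
    - [0,0,0]
    - [0,0,0]
    - [0,0,0]
    - [0,0,0]
    - [0,0,-0.08]
    - [0,0,-0.18]
    - [0,0,-0.23]
    - [0,0,-0.23]
    - [-0.1,0,-0.23]
    - [-0.2,0,-0.23]
    - [-0.3,0,-0.23]
    - [-0.4,0.05,-0.23]
    - [-0.47,0.07,-0.23]
    - [-0.47,0.07,-0.23]
    - [-0.47,0.07,-0.23]
  spin: [0,0,0,0,0,0,0,0,0,0,0,0,0,0,0,0]
  claw: 1

```text
clock: 25.25
tcp_pos: [646.6, 11.8, 210.8]
tcp_rot: [-3.135, 0.005, 1.648]
wrist_force: [-0.5, 0.8, -0.6]
width: 85.4
```

```bash
python3 go.py 655.5,13,100,1.65 655.5,13,5,1.65; python3 look.py
```

```text
655.5,13,100,1.65 [0.0021 0.0195 0.2214] spin -0.003 rows 2.2
655.5,13,5,1.65 [0.003  0.0209 0.4114] spin -0.003 rows 4.1
top c2 81 [585.4 -93.3] [47. 47.]
top bin z 59 1614 104 594 45 76 0
top knob [457. 232.  84.]
side c1 104 [656.3  13.6] [49. 50.]
side c2 115 [588.7 -94.8] [48. 51.]
side bin z 7 249 38 305 90 69 0
side knob [456. 230.  82.]
```

Core 3 is in the bin. Now core 1.

Call:
jog_arm:
  xyz:
    - [0.003,0.02,0.1]
    - [0.003,0.02,0.2]
    - [0.003,0.02,0.28]
    - [0.003,0.02,0.34]
    - [0.003,0.02,0.39]
    - [0.003,0.02,0.41]
    - [0.003,0.02,0.41]
    - [0.003,0.02,0.41]
  spin: [0,0,0,0,0,0,0,0]

```text
clock: 26.15
tcp_pos: [655.6, 17.2, 7.0]
tcp_rot: [-3.136, 0.003, 1.653]
wrist_force: [0.3, -0.2, 0.7]
width: 85.2
```

Call:
jog_arm:
  xyz:
    - [0,0,0]
    - [0,0,0]
    - [0,0,0]
    - [0,0,0]
    - [0,0,0]
    - [0,0,0]
    - [0,0,0]
    - [0,0,0]
    - [0,0,-0.05]
    - [0,0,-0.12]
    - [0,0,-0.2]
    - [0,0,-0.3]
    - [0,0,-0.37]
    - [0,0,-0.37]
  spin: [0,0,0,0,0,0,0,0,0,0,0,0,0,0]
  claw: -1

```text
clock: 27.55
tcp_pos: [660.1, 17.5, 198.8]
tcp_rot: [3.136, 0.003, 1.653]
wrist_force: [1.0, -0.1, -1.2]
width: 47.3
```

```bash
python3 go.py 560,150,195,1.65 600,246,195,1.65 600,250,105,1.65; python3 look.py
```

```text
560,150,195,1.65 [ 0.2804 -0.178   0.0058] spin 0.003 rows 3.3
600,246,195,1.65 [ 0.4653 -0.0825  0.0059] spin 0.003 rows 4.7
600,250,105,1.65 [ 0.4737 -0.0829  0.1858] spin 0.003 rows 5.2
top c2 82 [585.3 -93. ] [48. 47.]
top bin z 62 1616 81 611 41 79 0
top knob [457. 232.  83.]
side c2 117 [588.1 -93.6] [49. 52.]
side bin z 4 262 27 306 91 67 0
side knob [457. 229.  82.]
```

Call:
jog_arm:
  xyz:
    - [0.09,-0.06,0]
    - [0.18,-0.12,0]
    - [0.28,-0.16,0]
    - [0.38,-0.13,0]
    - [0.47,-0.09,0.005]
    - [0.525,-0.083,0.005]
    - [0.525,-0.083,0.005]
    - [0.525,-0.083,0.005]
    - [0.525,-0.083,0.06]
    - [0.525,-0.083,0.12]
    - [0.525,-0.083,0.17]
    - [0.525,-0.083,0.18]
    - [0.525,-0.083,0.18]
  spin: [0,0,0,0,0,0,0,0,0,0,0,0,0]

```text
clock: 28.95
tcp_pos: [593.3, 273.9, 101.8]
tcp_rot: [-3.136, 0.004, 1.651]
wrist_force: [0.9, -0.3, 0.5]
width: 47.5
```

Call:
jog_arm:
  xyz:
    - [0,0,0]
    - [0,0,0]
    - [0,0,0]
    - [0,0,0]
    - [0,0,0]
    - [0,0,-0.08]
    - [0,0,-0.18]
    - [0,0,-0.23]
    - [0,0,-0.23]
    - [-0.1,0,-0.23]
    - [-0.2,0,-0.23]
    - [-0.3,0,-0.23]
    - [-0.4,0.0,-0.23]
    - [-0.5,0,-0.23]
    - [-0.6,-0.02,-0.23]
    - [-0.7,-0.04,-0.23]
    - [-0.74,-0.05,-0.23]
    - [-0.74,-0.05,-0.23]
    - [-0.74,-0.05,-0.23]
  spin: [0,0,0,0,0,0,0,0,0,0,0,0,0,0,0,0,0,0,0]
  claw: 1

```text
clock: 30.85
tcp_pos: [598.2, -96.1, 217.9]
tcp_rot: [-3.135, 0.004, 1.65]
wrist_force: [0.1, -0.0, 0.7]
width: 85.4
```

```bash
python3 go.py 586.5,-93.3,100,1.65 586.5,-93.3,5,1.65; python3 look.py
```

```text
586.5,-93.3,100,1.65 [ 0.0084 -0.0214  0.2358] spin 0.0 rows 2.4
586.5,-93.3,5,1.65 [ 0.0091 -0.0202  0.4258] spin 0.0 rows 4.3
top bin z 50 1543 93 626 96 113 0
top knob [457. 232.  84.]
side c2 118 [587.3 -93.8] [49. 49.]
side bin z 3 232 32 315 135 93 0
side knob [457. 230.  83.]
```

Call:
jog_arm:
  xyz:
    - [0.008,-0.02,0.1]
    - [0.008,-0.02,0.2]
    - [0.008,-0.02,0.28]
    - [0.008,-0.02,0.34]
    - [0.008,-0.02,0.4]
    - [0.008,-0.02,0.424]
    - [0.008,-0.02,0.424]
    - [0.008,-0.02,0.424]
  spin: [0,0,0,0,0,0,0,0]

```text
clock: 31.75
tcp_pos: [588.2, -91.4, 6.9]
tcp_rot: [-3.137, 0.003, 1.655]
wrist_force: [-0.2, -0.1, 0.4]
width: 85.2
```

Call:
jog_arm:
  xyz:
    - [0,0,0]
    - [0,0,0]
    - [0,0,0]
    - [0,0,0]
    - [0,0,0]
    - [0,0,0]
    - [0,0,0]
    - [0,0,0]
    - [0,0,-0.05]
    - [0,0,-0.12]
    - [0,0,-0.2]
    - [0,0,-0.3]
    - [0,0,-0.37]
    - [0,0,-0.37]
  spin: [0,0,0,0,0,0,0,0,0,0,0,0,0,0]
  claw: -1

```text
clock: 33.15
tcp_pos: [592.4, -91.4, 198.1]
tcp_rot: [3.136, 0.004, 1.654]
wrist_force: [0.0, -0.1, 0.5]
width: 46.9
```

```bash
python3 go.py 560,100,195,1.65 595,225,195,1.65 595,225,107,1.65; python3 look.py
```

```text
560,100,195,1.65 [ 0.387  -0.0326  0.0043] spin 0.005 rows 3.9
595,225,195,1.65 [0.6303 0.0579 0.0039] spin 0.005 rows 6.3
595,225,107,1.65 [0.631  0.0569 0.1799] spin 0.005 rows 6.6
top bin z 50 1551 71 644 95 112 0
top knob [457. 232.  84.]
side bin z 4 226 34 274 148 93 0
side knob [457. 230.  82.]
```

Call:
jog_arm:
  xyz:
    - [0.1,-0.01,0]
    - [0.2,-0.02,0]
    - [0.3,-0.03,0]
    - [0.39,-0.03,0]
    - [0.48,0.0,0.004]
    - [0.57,0.035,0.004]
    - [0.63,0.055,0.004]
    - [0.63,0.055,0.004]
    - [0.63,0.055,0.004]
    - [0.63,0.055,0.06]
    - [0.63,0.055,0.12]
    - [0.63,0.055,0.17]
    - [0.63,0.055,0.18]
    - [0.63,0.055,0.18]
  spin: [0,0,0,0,0,0,0,0,0,0,0,0,0,0]

```text
clock: 34.65
tcp_pos: [589.5, 223.3, 101.1]
tcp_rot: [-3.137, 0.005, 1.653]
wrist_force: [-0.0, -0.3, 0.6]
width: 47.2
```

Call:
jog_arm:
  xyz:
    - [0,0,0]
    - [0,0,0]
    - [0,0,0]
    - [0,0,0]
    - [0,0,0]
    - [0,0,-0.08]
    - [0,0,-0.18]
    - [0,0,-0.23]
    - [0,0,-0.23]
    - [-0.1,-0.02,-0.23]
    - [-0.2,-0.07,-0.23]
    - [-0.3,-0.12,-0.23]
    - [-0.4,-0.17,-0.23]
    - [-0.5,-0.2,-0.23]
    - [-0.5,-0.2,-0.23]
    - [-0.5,-0.2,-0.23]
    - [-0.5,-0.2,-0.23]
  spin: [0,0,0,0,0,0,0,0,0,0,0,0,0,0,0,0,0]
  claw: 1

```text
clock: 36.35
tcp_pos: [510.5, -33.1, 217.3]
tcp_rot: [-3.136, 0.004, 1.652]
wrist_force: [0.6, 0.0, -0.2]
width: 85.3
```

```bash
python3 - <<'E'
from h import *
c=cam('side');save(c,'b1.png',(200,60,440,330),2.2)
E
python3 go.py 456,232.5,160,1.65 456,232.5,60,1.65; python3 look.py
```

```text
456,232.5,160,1.65 [ 0.5371 -0.0647  0.1127] spin 0.005 rows 5.5
456,232.5,60,1.65 [ 0.538  -0.0636  0.3127] spin 0.005 rows 6.3
top bin z 57 1347 103 674 158 160 0
top knob [457. 232.  84.]
side bin z 1 56 9 105 2 0 0
side knob [456. 229.  82.]
```

View pics/b1.png

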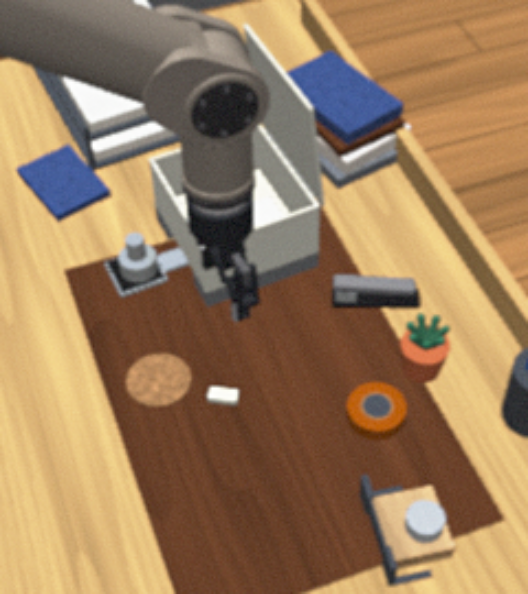

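All three cores and the pad are in the bin and the desk is clear of cores; the weight is on the paddle at (138,262) and the mat at (158,380). Now I'll fetch the weight.

Call:
jog_arm:
  xyz:
    - [0.1,-0.065,0.0]
    - [0.2,-0.065,0]
    - [0.3,-0.065,0]
    - [0.4,-0.065,0.05]
    - [0.5,-0.065,0.1]
    - [0.538,-0.064,0.113]
    - [0.538,-0.064,0.113]
    - [0.538,-0.064,0.113]
    - [0.538,-0.064,0.113]
    - [0.538,-0.064,0.17]
    - [0.538,-0.064,0.22]
    - [0.538,-0.064,0.27]
    - [0.538,-0.064,0.3]
    - [0.538,-0.064,0.313]
    - [0.538,-0.064,0.313]
  spin: [0,0,0,0,0,0,0,0,0,0,0,0,0,0,0]

```text
clock: 38.0
tcp_pos: [455.8, 231.8, 59.8]
tcp_rot: [-3.136, 0.005, 1.654]
wrist_force: [0.2, -0.2, 0.7]
width: 85.4
```

Call:
jog_arm:
  xyz:
    - [0,0,0]
    - [0,0,0]
    - [0,0,0]
    - [0,0,0]
    - [0,0,0]
    - [0,0,0]
    - [0,0,0]
    - [0,0,0]
    - [0,0,0]
    - [0,0,0]
  spin: [0,0,0,0,0,0,0,0,0,0]
  claw: -1

```text
clock: 39.0
tcp_pos: [456.3, 232.5, 60.6]
tcp_rot: [-3.137, 0.004, 1.654]
wrist_force: [-1.6, 0.3, 5.5]
width: 26.6
```

Call:
jog_arm:
  xyz:
    - [0,0,-0.01]
    - [0,0,-0.03]
    - [0,0,-0.05]
    - [0,0,-0.07]
    - [0,0,-0.1]
    - [0,0,-0.15]
    - [0,0,-0.2]
    - [0,0,-0.2]
    - [0,0,-0.2]
  spin: [0,0,0,0,0,0,0,0,0]

```text
clock: 39.9
tcp_pos: [456.6, 233.0, 160.7]
tcp_rot: [-3.138, 0.003, 1.654]
wrist_force: [-0.2, -0.0, -6.9]
width: 25.8
```

```bash
python3 - <<'E'
from h import *
for n in('side','top'):
    c=cam(n); W=cloud(c)
    if n=='side': save(c,'w3.png',(160,60,420,330),2)
    hsv=cv2.cvtColor(c['frame'],cv2.COLOR_RGB2HSV).astype(int)
    m=(abs(W[...,0]-423)<60)&(abs(W[...,1]-40)<60)&(W[...,2]<15)
    L=c['frame'].mean(-1)
    k=m&(L>90)&(W[...,0]>370)
    # desk mat is dark, cork lighter; print bounds over the desk-mat part
    lab,st=cv2.connectedComponentsWithStats(k.astype(np.uint8))[1:3]
    for i in range(1,len(st)):
        if st[i,4]>150: S=W[lab==i]; print(n,st[i,4],S.min(0).round(),S.max(0).round(),S.mean(0).round(1))
E
python3 go.py 423.5,40.5,160,1.65
```

```text
side 581 [380.  -6.  -5.] [473.  89.  12.] [425.8  38.9   3.9]
top 516 [382.  -3.  -3.] [466.  79.  10.] [425.   39.8   3.6]
423.5,40.5,160,1.65 [-0.3771 -0.0961  0.0013] spin 0.006 rows 3.9
```

View pics/w3.png

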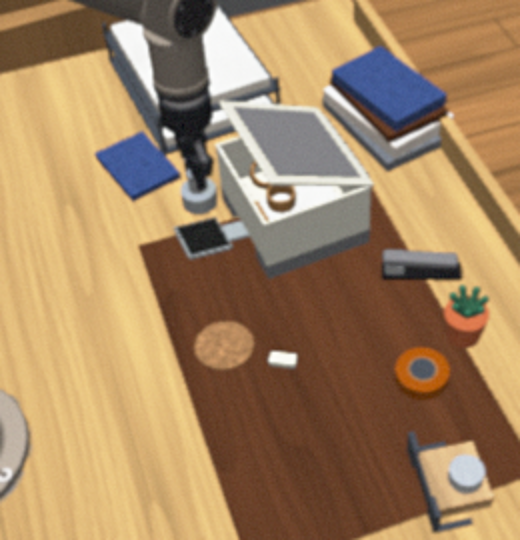

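The lid is sinking shut, the weight is in the grip, and the mat centre measures (424.5, 39.5).

Call:
jog_arm:
  xyz:
    - [-0.08,-0.02,0]
    - [-0.17,-0.05,0]
    - [-0.26,-0.07,0]
    - [-0.34,-0.09,0]
    - [-0.377,-0.095,0]
    - [-0.377,-0.095,0]
    - [-0.377,-0.095,0]
    - [-0.377,-0.095,0.06]
    - [-0.377,-0.095,0.12]
    - [-0.377,-0.095,0.17]
    - [-0.377,-0.095,0.2]
    - [-0.377,-0.095,0.21]
    - [-0.377,-0.095,0.21]
  spin: [0,0,0,0,0,0,0,0,0,0,0,0,0]

```text
clock: 41.3
tcp_pos: [423.1, 40.7, 55.0]
tcp_rot: [-3.133, 0.006, 1.656]
wrist_force: [0.5, -0.2, -6.6]
width: 26.0
```

```bash
python3 - <<'E'
from h import *
c=cam('side'); save(c,'w4.png',(200,150,320,270),4)
W=cloud(c).reshape(-1,3)
S=W[(abs(W[:,0]-618)<80)&(abs(W[:,1]-246)<80)];print('lid z',np.percentile(S[:,2],[5,50,95]).round(1))
E
python3 go.py 424.5,39.5,46,1.65
```

```text
lid z [136.3 140.2 144.1]
424.5,39.5,46,1.65 [-0.0023  0.0016  0.0193] spin 0.007 rows 0.2
```

View pics/w4.png

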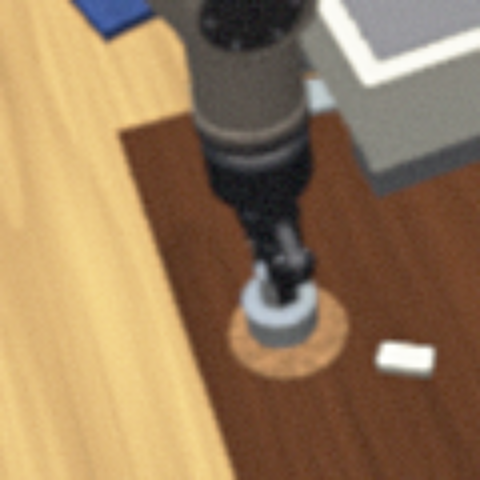

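The lid is shut and the weight hangs about 9 mm over the mat's middle. I'll lower it slowly.

Call:
jog_arm:
  xyz:
    - [-0.002,0.002,0.006]
    - [-0.002,0.002,0.01]
    - [-0.002,0.002,0.014]
    - [-0.002,0.002,0.017]
    - [-0.002,0.002,0.018]
    - [-0.002,0.002,0.018]
  spin: [0,0,0,0,0,0]

```text
clock: 41.95
tcp_pos: [424.7, 39.7, 46.6]
tcp_rot: [-3.135, 0.005, 1.655]
wrist_force: [0.1, -0.2, -6.2]
width: 26.5
```

Call:
jog_arm:
  xyz:
    - [0,0,0.002]
    - [0,0,0.003]
    - [0,0,0.004]
    - [0,0,0.005]
    - [0,0,0.005]
  spin: [0,0,0,0,0]

```text
clock: 42.45
tcp_pos: [424.8, 39.7, 45.7]
tcp_rot: [-3.135, 0.004, 1.655]
wrist_force: [-7.8, -1.3, 24.6]
width: 26.2
```

In contact now. I'll ease off, release and withdraw.

Call:
jog_arm:
  xyz:
    - [0,0,0]
    - [0,0,0]
    - [0,0,0]
    - [0,0,0]
    - [0,0,0]
    - [0,0,0]
    - [0,0,0]
    - [0,0,-0.03]
    - [0,0,-0.08]
    - [0,0,-0.15]
    - [0,0,-0.25]
    - [0,0,-0.35]
    - [0,0,-0.35]
    - [0,0.2,-0.35]
    - [0,0.2,-0.35]
    - [0,0.2,-0.35]
  spin: [0,0,0,0,0,0,0,0,0,0,0,0,0,0,0,0]
  claw: 1

```text
clock: 44.05
tcp_pos: [530.4, 50.0, 218.9]
tcp_rot: [-3.137, 0.006, 1.656]
wrist_force: [-0.6, -0.6, 0.4]
width: 85.2
```

Run:
```python
from h import *
for n in('side','top'):
    c=cam(n); save(c,n+'F.png',(150,60,470,380) if n=='side' else None,1.8 if n=='side' else 1.25)
    W=cloud(c).reshape(-1,3)
    S=W[(abs(W[:,0]-424)<45)&(abs(W[:,1]-40)<45)&(W[:,2]>55)&(W[:,2]<85)]
    print(n,'knob',len(S),S.mean(0).round(1) if len(S) else '')
```

```text
side knob 80 [426.   37.3  67.7]
top knob 0
```

View pics/sideF.png

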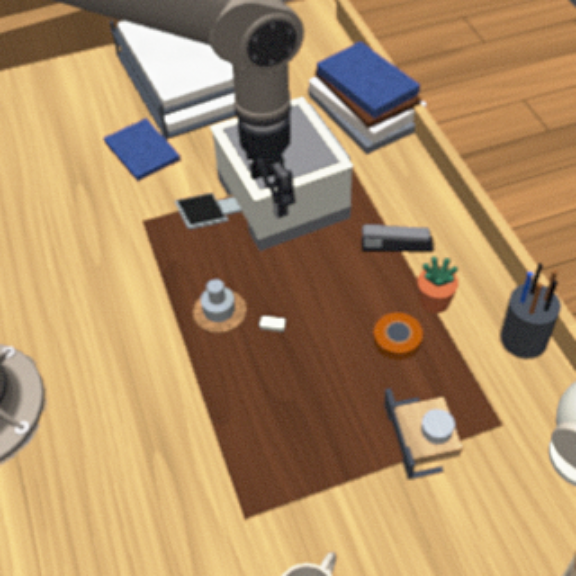

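View pics/topF.png

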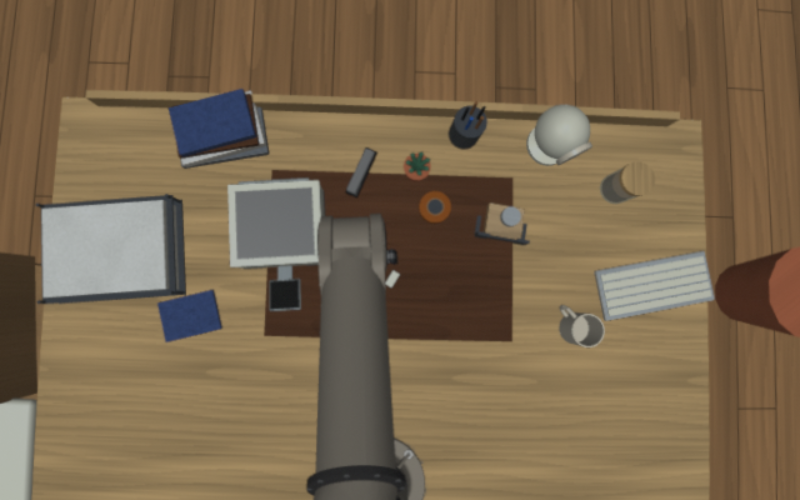

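The side view shows the weight upright on its mat at (217,302), the lid shut, the tin on the box at (437,425), and no cores left. The top view agrees, though the arm hides the mat there. Handing in.

```bash
python3 -c "
from rig import manip; print(manip.job_done())"
```

```text
the job is handed in; nothing more can be done
None
```

The job is handed in at about 44 s on the robot clock. The notepad and the three tape cores present are in the bin, the lid is shut, and the paperweight is back on its cork mat.

- **Order:** I put the weight on the paddle and the lid came up. I slid the pad out through the bookend slot and put it in the bin, then the cores one by one. Last I took the weight off and returned it to the mat.
- **Stack:** The card box came down onto the desk (top at about 28 mm) behind the bookend, with the tin still standing on it.
- **Last checks:** The side camera put the weight's knob at (426, 37) mm against a mat centre of about (424.5, 39.5) mm. The lid reads shut at about 138–140 mm, as at the start. The side view shows no cores left on the desk; the top view shows none in the parts the arm did not hide. The stapler, plant, tape roll and eraser look unmoved.
- **Could not confirm:** The top camera gave no reading of the weight on the mat because the arm was in the way, so that check rests on the side camera alone.
- **Forces:** As I set the weight down, the wrist force reached 24.6 N, the highest reading I saw and well under the 120 N limit.

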